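# Press a cosmetics refill home in its pot

### The arm

A 6-joint arm with a two-finger parallel gripper is mounted at the origin on the work surface. World frame = base frame: x ahead of the robot, y to its left, z up, the work surface at z = 0. Lengths are in mm, angles in rad, forces in N, time in s.
With the tool pointing down it reaches from about 300 to 775 mm from the base axis. Payload 14.6 kg.
Tool frame: the origin (TCP) lies at the very end of the fingers, on their centre line; the grasp point (between the pads) lies 19 mm behind it; z points along the fingers, y is the line along which they close (so a half turn about z gives the same grasp; the last joint's range is limited). The gripper opens to 94 mm and grips with 3 to 60 N. Pads are 16 mm wide; open, the fingers measure 119 mm over their backs; the gripper's body (75 mm by 177 mm) begins 78 mm behind the grasp point.
Start: joints at [-1.391, 0.3, 1.521, -0, 1.321, -0.067], TCP at [134.36, -533.326, 170.846] pointing down, gripper open.
Joint ranges: [-3.03, 3.03], [-0.79, 2.21], [0.23, 2.52], [-1.04, 4.18], [0, 3.07], [-2.55, 2.55]. Speed limits (rad/s): [2.22, 2.22, 2.57, 3.14, 3.14, 3.14].

### API

Orientations are given as [roll, pitch, yaw] about the fixed x, y, z axes, in that order (R = Rz(yaw) Ry(pitch) Rx(roll)).
In Python, from cell import manip, camera, get_calibration gives the robot as it stands.
- The arm moves only by the tool arm_command, never from a script. Its argument "targets" is a list of rows, each an object of numbers: "hand": the opening, from -1 (shut) to 1 (fully open), so that 0 is half open; "x", "y", "z": the shift along the tool's x, y, z in m; "yaw": the turn about the tool's z in rad. In form: [{"hand": .., "x": .., "y": .., "z": .., "yaw": ..}, ...]. A call has 1 to 10 rows; each row shifts and turns the commanded pose from where the row before left it, along the tool's axes as they then stand; what a row does not reach is not made up. A row lasts 1/10 s, in which the tool goes at most 50 mm and 8.59 degrees, less where a joint would pass 70% of its speed; a pose out of reach is approached as far as the arm can. A call is refused whole if a number of a shift passes 0.05 or a number of a turn 0.15, either way. A call with a gripper value outside its range is refused whole. The fingers move at their own pace and stop on an object; "newtons" is the grip in N (left out, the last holds). Time passes only in rows, so rows that do not move let the fingers close. It gives the time, the measured TCP pose, the force, the opening and the grip force at its end, in the units of the state.
- manip.read_state(): the state, without advancing time (a new reading comes with each control period).
- camera(name): name is "scene" or "side" or "wrist"; returns the picture (384x512x3 uint8, red, green, blue); there is no depth.
- get_calibration(name): a dict with "K" (3x3 intrinsics, pixels), "cam_to_world" (4x4, takes a point from camera to world coordinates). Camera axes: x right, y up, looking along -z (the intrinsics and any distortion apply to the point x, -y, -z); pixel columns grow to the right and rows downward; lengths in mm; the calibration is good to about 2 mm. A picture is of the moment at which its call begins: read the wrist's pose just before it. get_calibration takes no time and is no camera call; for the wrist camera it gives the pose at the moment of the call.
- manip.sign_off(): hands the job in; it is judged then, once.
The state is a dict: "clock": time; "joints": joint angles; "qd": joint speeds; "effort": joint torques, N m; "eef_pos": TCP position; "eef_rot": TCP orientation; "wrist_force": force on the tool from outside, world axes, zero at the start; "moment": the same for the moment, N m; "finger_gap": finger opening in mm; "finger_force": force on a finger pad.
Only numpy, scipy, OpenCV 4.12 (cv2) and the standard library are available. Lean on these libraries where they do the work, as an engineer would, in place of code of your own. Each camera call takes 0.05 s, during which the arm holds its last target. There are 200 camera calls.

### The job

Pick up the larger of the two white refill cups on the tray by its knob and nest it in the wider of the two pots on the lazy susan. Then press it straight down, firmly but gently, until you feel its underside come to rest on the bottom of the pot, without ever forcing it, and leave it there upright and released. Leave everything else where it stands.

Things in the scene. Friction and masses are not known exactly. Their poses are not given: they have to be found in the camera images.
- refill: The larger white refill cup, rigid, closed, 0.10 to 0.20 kg, standing on the tray. Origin: centre of its underside, z up. Round: body tapered from radius 22 mm at the underside evenly to 33 mm at 44 mm height; lid plate of radius 34 mm from 44 to 48 mm; on it an upright cylindrical knob of radius 11 mm from 48 to 80 mm (flat top).
- pot: The wider of the two grey plastic pots (the other is 56 mm wide), fixed on the lazy susan's plate, its axis 68 mm from the plate's. Origin: centre of its underside, 26 mm above the dresser; z up. Outer radius 40 mm, rim 60 mm above the origin, inner radius 36 mm. Only the wider pot has a collar inside. More than 20 N of cup on the pad at its bottom breaks it.
- pot_rim (a point): Centre of the wider pot's mouth, 60 mm above its origin. Inside is a black rubber collar, 20 mm tall, its conical hole (radius 26 mm below, 31 mm above) matching the cup. Its top starts 59 to 62 mm above the pot's origin; the cup nests with its underside 19 to 31 mm above that origin. Under a push of 3 to 6 N the collar slides down with the cup, staying where it is left.
- pot_floor (a point): Centre of the wider pot's inner floor, 4 mm above its origin. Here lies a firm rubber pad, radius 20 mm, giving 1 mm per 10 N; the cup is home when pressed onto it. The pad's top is 6 to 15 mm above the pot's origin, different every time and not measured: feel it, as a push rising sharply above the 3 to 6 N of sliding. A push of 10 to 18 N is right.
- susan: The lazy susan: a round wooden plate of radius 125 mm on a foot, its top 26 mm above the dresser. Origin: on its vertical axis at the dresser's surface; its x axis points to the wider pot. The plate can turn, against a friction of about 0.25 N m; it need not be turned.
- tray: Fixed clear acrylic tray with cork floor, 260 mm (its x) by 360 mm (its y), walls 22 mm high. Origin: centre of its underside; the cork floor is 6 mm above it.
- small_refill: The smaller white refill cup, same shape: underside radius 14 mm, widest radius 22 mm, 66 mm tall with its knob. Stands on the tray; leave alone. Origin: centre of its underside.
- bottle: Black bottle on the tray, radius 26 mm, 150 mm tall; leave alone. Origin: centre of its underside.
- flacon: Pebble-shaped glass flacon on the tray, radius 36 mm, 80 mm tall with its stopper; leave alone. Origin: centre of its underside.
- bowl: Wooden bowl with lid on the tray, radius 43 mm, 66 mm tall; leave alone. Origin: centre of its underside.
- tweezer_stand: Chrome tweezer stand on the tray, foot radius 20 mm, 95 mm tall; leave alone. Origin: centre of its underside.
- cream_jar: Amber glass jar on the dresser beyond the lazy susan and the tray, radius 30 mm, 50 mm tall; leave alone. Origin: centre of its underside.
Things that resemble listed ones, but are neither listed nor needed, are in the scene too. Leave any black or green look-alike of the refill alone.

How it is judged (in metres and radians):
On the way, in this order (a step that is already met when the one before it is completed fails the run):
1. the larger refill cup is lifted clear of the tray (z of refill in the frame of tray above 0.04 m), for 0.1 s.
2. it is nested upright in the collar of the wider pot (horizontal distance between refill and pot below 0.006 m and z of refill in the frame of pot below 0.034 m and angle between refill's own z axis and vertical below 0.15 rad), for 0.1 s.
3. it is pressed down onto the pad at the bottom of the pot, with at least 3 N on the pad (contact force between refill and pad_c0 above 3 N), for 0.1 s.
At the end, for the whole second after the job is handed in: The larger refill cup is released and at rest in the wider pot, its underside on the pad at the bottom (gap at most 1.5 mm), centred within 4 mm and upright within 0.06 rad (z of pad_c0 in the frame of refill above -0.0025 m and horizontal distance between refill and pot below 0.004 m and angle between refill's own z axis and vertical below 0.06 rad and linear speed of refill below 0.01 m/s and contact force between the fingers and refill below 0.1 N); the robot touches nothing.
It fails at once if the cup is forced: more than 20 N on the pad at the bottom of the pot (contact force between refill and pad_c0 above 20 N).
It fails at once if a bystander is shifted by more than 30 mm (distance of any of small_refill, bottle, flacon, bowl, tweezer_stand, cream_jar from where it was at the start of the episode above 0.03 m).
It also fails if it takes over 58 s, if anything falls off the work surface, if the arm or the gripper's body presses on something with over 40 N, if the wrist force passes 120 N, or if a joint passes its speed limit or range.

## Working session

There is one attempt and no reset: what is moved stays moved. The work goes in short steps, Python scripts to look and compute and a tool call to move; the robot and the scene stay as the last step left them, time stands still between calls to the robot, and variables do not carry over. Pictures are saved under pics/ and viewed, at most 10 in all, crops included, and the job is handed in when it is done.

Besides the shell and the picture viewer there is one more tool, called after "Request:" as name(argument=value, ...), one argument or row to a line, values as JSON. arm_command: Moves the arm, as the interface text tells. Its arguments: {"type":"object","properties":{"targets":{"type":"array"},"newtons":{"type":"number"}},"required":["targets"]}

```bash
mkdir -p pics; cat > h.py <<'E'
import cv2,numpy as np
from cell import manip,camera,get_calibration
def snap(n,f,crop=None,s=1):
    im=camera(n)[:,:,::-1]; cv2.imwrite(f'pics/{f}_raw.png',im)
    if crop: a,b,c,d=crop; im=im[b:d,a:c]
    if s!=1: im=cv2.resize(im,None,fx=s,fy=s,interpolation=cv2.INTER_CUBIC)
    cv2.imwrite(f'pics/{f}.png',im)
def ray(n,u,v,z,cal=None):
    c=cal or get_calibration(n); K=np.array(c['K']);T=np.array(c['cam_to_world'])
    d=np.linalg.inv(K)@[u,v,1]; d=T[:3,:3]@[d[0],-d[1],-d[2]]; o=T[:3,3]
    return o+d*(z-o[2])/d[2]
def proj(n,p):
    c=get_calibration(n);K=np.array(c['K']);T=np.array(c['cam_to_world'])
    q=T[:3,:3].T@(np.array(p)-T[:3,3]); q=K@[q[0],-q[1],-q[2]]; return q[:2]/q[2]
E
python3 - <<'E'
from h import *
snap('scene','s0',None,1.5); snap('side','d0',None,1.5)
print({k:v for k,v in manip.read_state().items()})
for n in('scene','side'):
    c=get_calibration(n);print(n,{k:(np.round(v,2).tolist() if k!='x' else v) for k,v in c.items()})
E
```

```text
{'clock': 0.1, 'joints': array([-1.39061170e+00,  3.00410363e-01,  1.52147072e+00,  7.51013355e-06,
        1.32068524e+00, -6.66116852e-02]), 'qd': array([ 7.31629501e-04, -2.31437942e-03, -2.25944903e-03, -3.72072946e-05,
        1.38211160e-03,  9.31794636e-04]), 'effort': array([ 2.07004960e-03, -5.32642722e+01, -3.53283191e+01,  7.09267915e-02,
        2.35034258e-02, -7.09016649e-05]), 'eef_pos': array([ 134.3132654 , -533.09495099,  170.36634482]), 'eef_rot': array([-3.14062163e+00, -7.20681398e-05,  2.46794420e-01]), 'wrist_force': array([-0.55760873, -0.6176633 ,  0.4606099 ]), 'moment': array([-0.08404991, -0.01074154,  0.00313379]), 'finger_force': 0.0, 'finger_gap': 93.93781322489703}
scene {'K': [[423.09, 0.0, 256.28], [0.0, 423.09, 190.78], [0.0, 0.0, 1.0]], 'cam_to_world': [[-0.78, -0.53, 0.34, 878.27], [0.63, -0.65, 0.42, 498.67], [-0.0, 0.54, 0.84, 877.81], [0.0, 0.0, 0.0, 1.0]]}
side {'K': [[370.29, 0.0, 255.15], [0.0, 370.29, 192.6], [0.0, 0.0, 1.0]], 'cam_to_world': [[0.99, 0.07, -0.12, 443.11], [-0.14, 0.62, -0.77, -606.68], [0.02, 0.78, 0.62, 649.98], [0.0, 0.0, 0.0, 1.0]]}
```

View pics/s0.png

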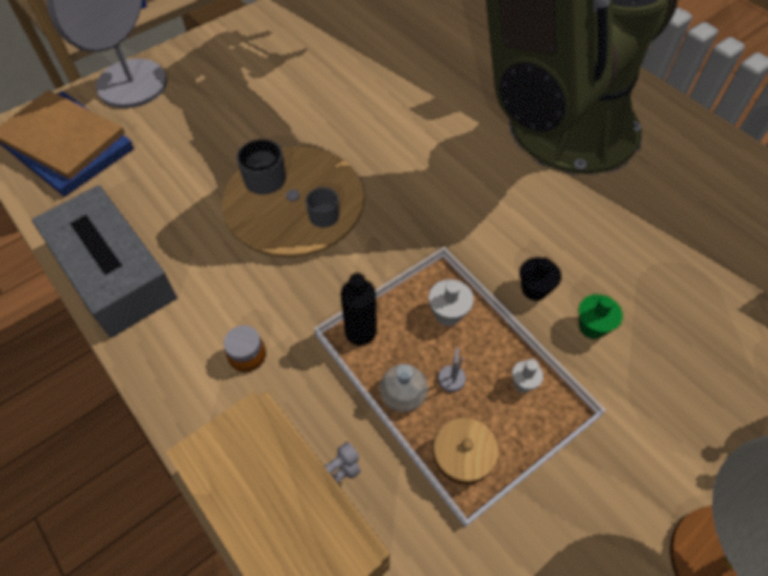

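View pics/d0.png

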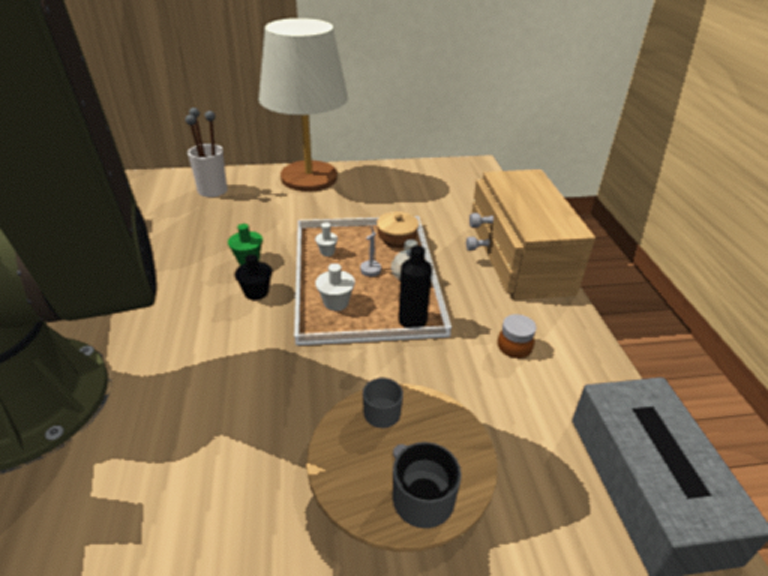

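The scene view (1.5x) shows the large white cup's knob top at about (452,288) and its lid plate centred at (451,299). The wide pot's mouth is at (261,157). In the side view the knob top is at (335,267), the lid at (335,284) and the pot mouth at (427,471). The black bottle stands at about (359,310) in scene.

```bash
python3 - <<'E'
from h import *
def r(n,u,v,z): return np.round(ray(n,u/1.5,v/1.5,z),1)
for nm,z,a,b in [('knobtop',86,(452,288),(335,267)),('lid',54,(451,299),(335,284)),('potrim',86,(261,157),(427,471)),('smallrim',66,(323,199),(383,391)),('bottletop',156,(358,278),(417,250)),('susanknob',28,(292,195),(400,455))]:
    print(nm,r('scene',*a,z),r('side',*b,z))
s=manip.read_state();print(s['eef_pos'])
for n in('scene','side'):
  c=camera(n)
  cr={'scene':[(270,165,350,225),(145,80,225,140)],'side':[(195,165,275,225),(245,280,325,340)]}[n]
  rows=[cv2.resize(c[b:d,a:e,::-1],None,fx=5,fy=5,interpolation=cv2.INTER_CUBIC) for a,b,e,d in cr]
  out=np.hstack(rows) if n=='scene' else np.vstack([out,np.hstack(rows)])
cv2.imwrite('pics/c1.png',out)
E
```

```text
knobtop [483.1 163.5  86. ] [481.6 159.9  86. ]
lid [481.7 163.9  54. ] [480.2 153.8  54. ]
potrim [ 559.4 -239.5   86. ] [ 558.6 -248.3   86. ]
smallrim [ 522.7 -111.6   66. ] [ 527.7 -105.8   66. ]
bottletop [607.2 100.7 156. ] [607.5  96.  156. ]
susanknob [ 543.2 -181.8   28. ] [ 540.1 -183.8   28. ]
[ 134.3132654  -533.09495099  170.36634482]
```

View pics/c1.png

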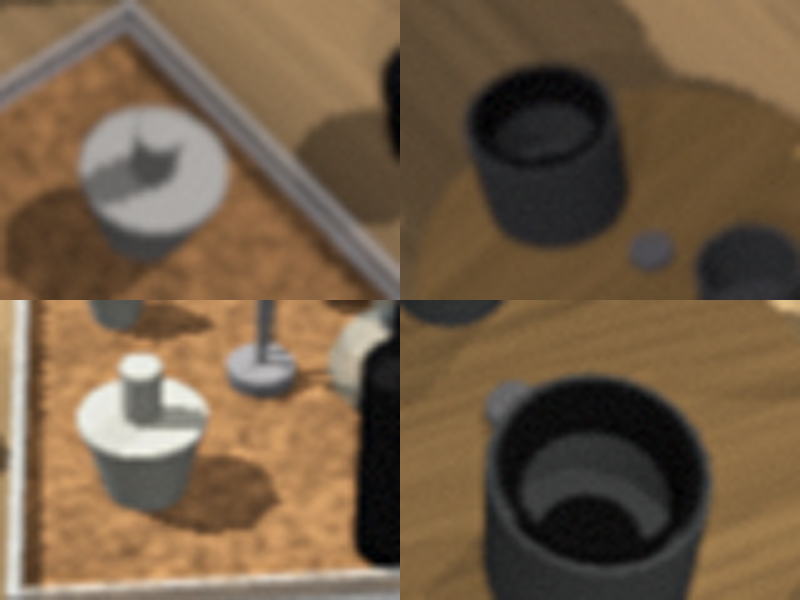

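The crops give the lid ellipse centre at scene (300.8,199.0) and side (223.6,188.6), with the knob top at side (223.2,178.2). The pot mouth is at scene (173.4,103.2) and side (284.6,314). The pot stands upright and its collar is visible inside.

```bash
python3 - <<'E'
from h import *
for nm,z,a,b in [('lid',54,(300.8,199),(223.6,188.6)),('knob',86,None,(223.2,178.2)),('pot',86,(173.4,103.2),(284.6,314))]:
    print(nm,a and np.round(ray('scene',*a,z),1),np.round(ray('side',*b,z),1))
s=manip.read_state();print(s['eef_pos'],s['eef_rot'])
T=get_calibration('wrist');E=np.array(T['cam_to_world']);print(np.round(E,3).tolist(),np.array(T['K'])[0])
E
```

```text
lid [480.8 163.4  54. ] [481.1 156.8  54. ]
knob None [481.2 159.1  86. ]
pot [ 557.8 -244.8   86. ] [ 558.5 -248.3   86. ]
[ 134.32691727 -533.15776068  170.5162744 ] [-3.14089668e+00 -2.69525821e-05  2.46776720e-01]
[[0.243, 0.94, 0.238, 203.041], [-0.97, 0.236, 0.059, -515.595], [-0.001, -0.245, 0.969, 385.175], [0.0, 0.0, 0.0, 1.0]] [264.5640534    0.         253.68914774]
```

Request:
arm_command(
  targets=[
    {"hand":1,"x":0.0253,"y":-0.0294,"z":-0.03,"yaw":0},
    {"hand":1,"x":0.0253,"y":-0.0294,"z":0,"yaw":0},
    {"hand":1,"x":0.0253,"y":-0.0294,"z":0,"yaw":0},
    {"hand":1,"x":0.0253,"y":-0.0294,"z":0,"yaw":0},
    {"hand":1,"x":0.0253,"y":-0.0294,"z":0,"yaw":0},
    {"hand":1,"x":0.0253,"y":-0.0294,"z":0,"yaw":0},
    {"hand":1,"x":0.0253,"y":-0.0294,"z":0,"yaw":0},
    {"hand":1,"x":0.0253,"y":-0.0294,"z":0,"yaw":0},
    {"hand":1,"x":0.0253,"y":-0.0294,"z":0,"yaw":0},
    {"hand":1,"x":0.0253,"y":-0.0294,"z":0,"yaw":0},
  ],
)

```text
clock: 1.2
eef_pos: [308.2, -184.9, 200.9]
eef_rot: [3.141, -0.0, 0.247]
wrist_force: [-0.1, -0.4, 0.1]
finger_gap: 93.8
finger_force: 0.0
```

Request:
arm_command(
  targets=[
    {"hand":1,"x":0.0253,"y":-0.0294,"z":0,"yaw":0},
    {"hand":1,"x":0.0253,"y":-0.0294,"z":0,"yaw":0},
    {"hand":1,"x":0.0253,"y":-0.0294,"z":0,"yaw":0},
    {"hand":1,"x":0.0253,"y":-0.0294,"z":0,"yaw":0},
    {"hand":1,"x":0.0253,"y":-0.0294,"z":0,"yaw":0},
    {"hand":1,"x":0.0253,"y":-0.0294,"z":0,"yaw":0},
    {"hand":1,"x":0.0253,"y":-0.0294,"z":0,"yaw":0},
    {"hand":1,"x":0.0253,"y":-0.0294,"z":0,"yaw":0},
    {"hand":1,"x":0.0253,"y":-0.0294,"z":0,"yaw":0},
    {"hand":1,"x":0.0253,"y":-0.0294,"z":0,"yaw":0},
  ],
)

```text
clock: 2.2
eef_pos: [481.8, 162.1, 200.7]
eef_rot: [3.142, 0.0, 0.247]
wrist_force: [0.9, 0.1, 0.8]
finger_gap: 94.1
finger_force: 0.0
```

```bash
python3 - <<'E'
from h import *
s=manip.read_state();print(s['clock'],s['eef_pos'],s['eef_rot'],s['wrist_force'])
c=get_calibration('wrist');snap('wrist','w1',None,1.5);print(proj('wrist',[481,160,86]),proj('wrist',[481,160,54]))
import pickle;pickle.dump(c,open('w1.pkl','wb'))
E
```

```text
2.2 [481.78560681 162.13791528 200.72594582] [3.14156815e+00 9.14713761e-05 2.47019504e-01] [0.93982067 0.13841452 0.79744327]
[258.06568095 183.30311266] [257.71926638 178.22782803]
```

View pics/w1.png

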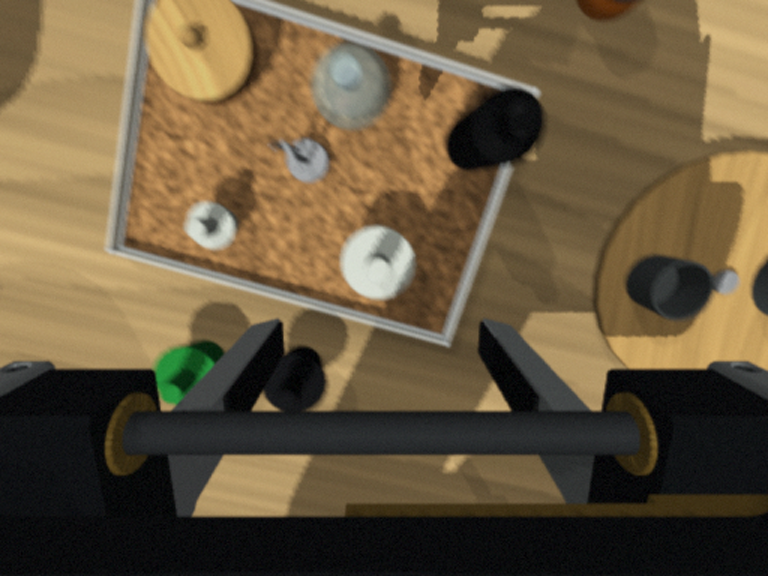

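The wrist view (1.5x) shows the lid centred at (378.5,263) and the knob at about (379,268). The fingers clear the bystanders.

```bash
python3 - <<'E'
from h import *
import pickle;c=pickle.load(open('w1.pkl','rb'))
print(ray('w',378.5/1.5,263/1.5,54,c),ray('w',379/1.5,267/1.5,86,c))
g=cv2.imread('pics/w1_raw.png').min(2)[140:210,215:290]
n,l,st,ce=cv2.connectedComponentsWithStats((g>120).astype('uint8'));i=1+np.argmax(st[1:,4])
print(st[i],ce[i]+[215,140],ray('w',*(ce[i]+[215,140]),54,c))
E
```

```text
[481.70268884 164.52778355  54.        ] [484.55425279 164.64189712  86.        ]
[  11   11   50   49 1799] [249.99166203 174.4446915 ] [482.12890433 167.98495473  54.        ]
```

Request:
arm_command(
  targets=[
    {"hand":1,"x":0.0005,"y":-0.0019,"z":0.03,"yaw":0},
    {"hand":1,"x":0,"y":0,"z":0.03,"yaw":0},
    {"hand":0.5,"x":0,"y":0,"z":0.03,"yaw":0},
    {"hand":0,"x":0,"y":0,"z":0.02,"yaw":0},
    {"hand":-0.1,"x":0,"y":0,"z":0.015,"yaw":0},
    {"hand":-0.2,"x":0,"y":0,"z":0.01,"yaw":0},
    {"hand":-0.2,"x":0,"y":0,"z":0.005,"yaw":0},
    {"hand":-0.2,"x":0,"y":0,"z":0,"yaw":0},
    {"hand":-0.2,"x":0,"y":0,"z":0,"yaw":0},
  ],
  newtons=10,
)

```text
clock: 3.15
eef_pos: [481.8, 162.5, 61.5]
eef_rot: [-3.142, -0.001, 0.247]
wrist_force: [-0.2, 0.8, -0.0]
finger_gap: 41.3
finger_force: 0.0
```

```bash
python3 - <<'E'
from h import *
s=manip.read_state();print(s['eef_pos'],s['wrist_force'],s['moment'])
snap('wrist','w2',(160,130,360,280),4)
E
```

```text
[481.77940219 162.52912656  61.49419706] [-0.16597664  0.84540724 -0.04928986] [0.00556632 0.02393993 0.06871539]
```

View pics/w2.png

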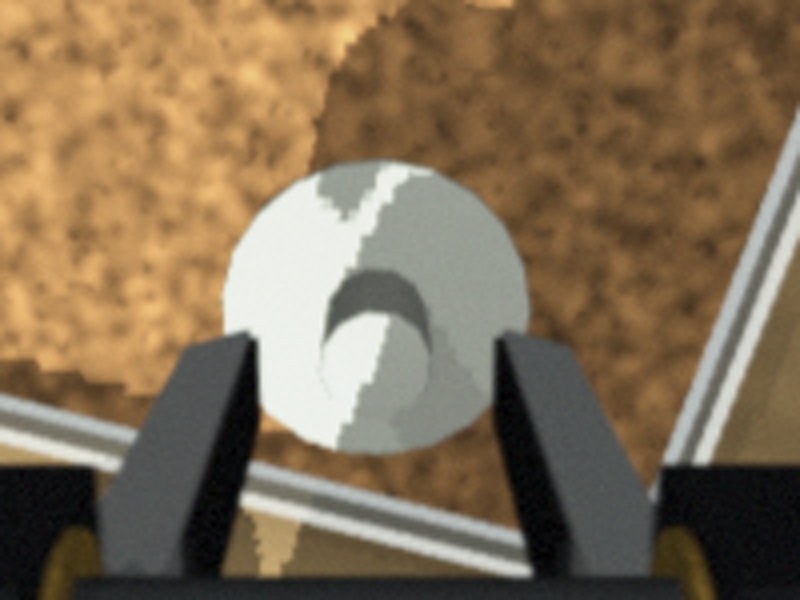

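The knob is laterally centred between the fingers, at 376 in the crop with the fingers at 257 and 495. The knob top centre is at (376,363) and the lid centre at (376,307).

```bash
python3 - <<'E'
from h import *
f=lambda u,v:((u+.5)/4-.5+160,(v+.5)/4-.5+130)
print(ray('wrist',*f(376,363),86),ray('wrist',*f(376,307),54), proj('wrist',[*manip.read_state()['eef_pos'][:2],86]))
E
```

```text
[480.55441602 162.75726797  86.        ] [481.52979413 163.00895695  54.        ] [254.32169688 218.92780707]
```

Centred to about 1 mm. I'll close, then lift.

Request:
arm_command(
  targets=[
    {"hand":-0.5,"x":-0.0005,"y":0,"z":0,"yaw":0},
    {"hand":-0.6,"x":0,"y":0,"z":0,"yaw":0},
    {"hand":-1,"x":0,"y":0,"z":0,"yaw":0},
    {"hand":-1,"x":0,"y":0,"z":0,"yaw":0},
    {"hand":-1,"x":0,"y":0,"z":0,"yaw":0},
    {"hand":-1,"x":0,"y":0,"z":0,"yaw":0},
  ],
  newtons=35,
)

```text
clock: 3.8
eef_pos: [480.9, 162.3, 60.8]
eef_rot: [-3.142, 0.0, 0.247]
wrist_force: [-0.6, -0.6, 0.8]
finger_gap: 0.6
finger_force: 0.0
```

Request:
arm_command(
  targets=[
    {"hand":-1,"x":0,"y":0,"z":-0.01,"yaw":0},
    {"hand":-1,"x":0,"y":0,"z":-0.03,"yaw":0},
    {"hand":-1,"x":0,"y":0,"z":-0.04,"yaw":0},
    {"hand":-1,"x":0,"y":0,"z":-0.04,"yaw":0},
    {"hand":-1,"x":0,"y":0,"z":-0.03,"yaw":0},
    {"hand":-1,"x":0,"y":0,"z":0,"yaw":0},
  ],
)

```text
clock: 4.4
eef_pos: [482.4, 162.7, 215.8]
eef_rot: [-3.142, -0.007, 0.247]
wrist_force: [0.7, 0.1, -0.1]
finger_gap: 0.4
finger_force: 0.0
```

```bash
python3 - <<'E'
from h import *
import pickle
pickle.dump(get_calibration('wrist'),open('w3.pkl','wb'));print(manip.read_state()['eef_pos'])
snap('wrist','w3',None,1.5)
E
```

```text
[482.36950715 162.71003829 215.77931076]
```

View pics/w3.png

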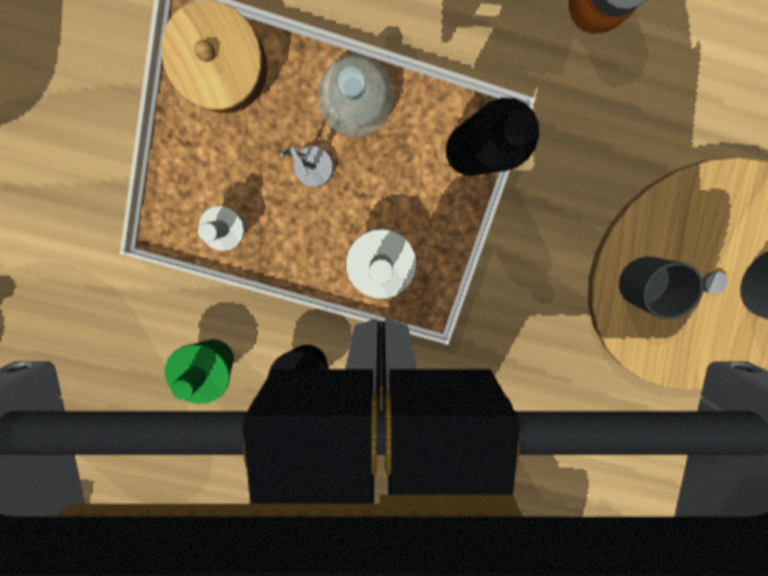

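The cup has not moved: its lid is at (381,264) and the knob at (381,268), and the fingers shut on nothing. The fingertips look about 35 mm short of where the reported TCP should be. I'll check that from the outside cameras with the TCP marked.

```bash
python3 - <<'E'
from h import *
p=manip.read_state()['eef_pos'];out=[]
for n in('scene','side'):
    im=camera(n)[:,:,::-1].copy();u,v=proj(n,p).astype(int);cv2.imwrite(f'pics/t_{n}.png',im)
    a,b=max(0,u-50),max(0,v-60)
    cr=cv2.resize(im[b:b+110,a:a+100],None,fx=4,fy=4,interpolation=cv2.INTER_CUBIC)
    for dz,col in((0,(0,0,255)),(20,(0,255,255)),(40,(255,0,255))):
        q=proj(n,p+[0,0,dz]);cv2.drawMarker(cr,(int((q[0]-a+.5)*4),int((q[1]-b+.5)*4)),col,0,14,1)
    out.append(cr)
h=max(o.shape[0] for o in out)
cv2.imwrite('pics/t.png',np.hstack([cv2.copyMakeBorder(o,0,h-o.shape[0],0,0,0) for o in out]))
print(proj('wrist',p))
E
```

```text
[254.2150123  208.74648782]
```

View pics/t.png

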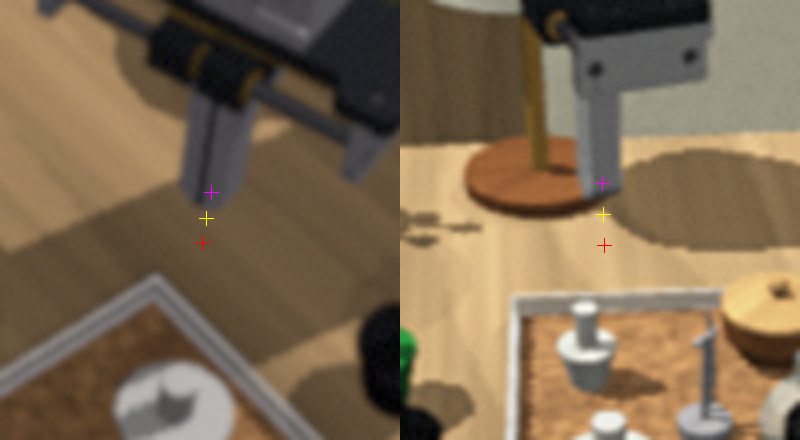

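Both outside views confirm it. The real fingertips end about 32 mm above the reported TCP (scene tip at (208,205), side tip at (600,193)). I'll grasp with the reported z at about 29, so the tips are at about 61.

Request:
arm_command(
  targets=[
    {"hand":0.0,"x":-0.0012,"y":0,"z":0,"yaw":0},
    {"hand":0.0,"x":0,"y":0,"z":0.02,"yaw":0},
    {"hand":0.0,"x":0,"y":0,"z":0.03,"yaw":0},
    {"hand":0.0,"x":0,"y":0,"z":0.03,"yaw":0},
    {"hand":0.0,"x":0,"y":0,"z":0.03,"yaw":0},
    {"hand":0.0,"x":0,"y":0,"z":0.025,"yaw":0},
    {"hand":0,"x":0,"y":0,"z":0.02,"yaw":0},
    {"hand":0,"x":0,"y":0,"z":0.015,"yaw":0},
    {"hand":0,"x":0,"y":0,"z":0.005,"yaw":0},
  ],
)

```text
clock: 5.45
eef_pos: [478.3, 161.7, 33.7]
eef_rot: [3.142, 0.004, 0.247]
wrist_force: [-0.6, -0.7, 0.8]
finger_gap: 46.6
finger_force: 0.0
```

Request:
arm_command(
  targets=[
    {"hand":0,"x":0,"y":0,"z":0.004,"yaw":0},
    {"hand":0,"x":0,"y":0,"z":0.004,"yaw":0},
    {"hand":0,"x":0,"y":0,"z":0.003,"yaw":0},
    {"hand":0,"x":0,"y":0,"z":0.0,"yaw":0},
  ],
)

```text
clock: 5.85
eef_pos: [479.8, 162.0, 24.9]
eef_rot: [3.142, -0.0, 0.247]
wrist_force: [-0.9, -0.5, -0.4]
finger_gap: 47.1
finger_force: 0.0
```

```bash
python3 - <<'E'
from h import *
print(manip.read_state()['eef_pos'])
snap('wrist','w4',(160,130,360,280),4)
E
```

```text
[479.75518809 162.01532731  24.85473554]
```

View pics/w4.png

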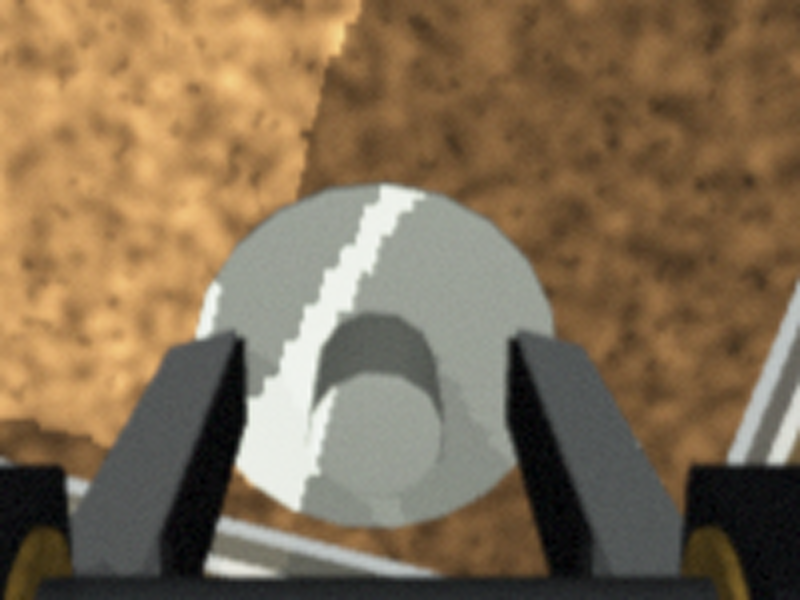

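The knob is centred between the fingers (376 against 375) and about 1–2 mm ahead in x. The tips are just above the lid, so I'll nudge forward, raise 2 mm and close.

Request:
arm_command(
  targets=[
    {"hand":0,"x":0.0015,"y":0,"z":-0.002,"yaw":0},
    {"hand":-0.3,"x":0,"y":0,"z":0,"yaw":0},
    {"hand":-0.5,"x":0,"y":0,"z":0,"yaw":0},
    {"hand":-0.7,"x":0,"y":0,"z":0,"yaw":0},
    {"hand":-1,"x":0,"y":0,"z":0,"yaw":0},
    {"hand":-1,"x":0,"y":0,"z":0,"yaw":0},
    {"hand":-1,"x":0,"y":0,"z":0,"yaw":0},
  ],
  newtons=40,
)

```text
clock: 6.6
eef_pos: [481.2, 162.4, 26.9]
eef_rot: [-3.142, 0.0, 0.247]
wrist_force: [0.5, 0.4, 0.5]
finger_gap: 21.4
finger_force: 40.0
```

Request:
arm_command(
  targets=[
    {"hand":-1,"x":0,"y":0,"z":-0.01,"yaw":0},
    {"hand":-1,"x":0,"y":0,"z":-0.02,"yaw":0},
    {"hand":-1,"x":0,"y":0,"z":-0.03,"yaw":0},
    {"hand":-1,"x":0,"y":0,"z":-0.03,"yaw":0},
    {"hand":-1,"x":0,"y":0,"z":-0.03,"yaw":0},
    {"hand":-1,"x":0,"y":0,"z":-0.02,"yaw":0},
    {"hand":-1,"x":0,"y":0,"z":-0.01,"yaw":0},
    {"hand":-1,"x":0,"y":0,"z":0,"yaw":0},
  ],
)

```text
clock: 7.4
eef_pos: [481.5, 162.5, 177.9]
eef_rot: [-3.142, -0.002, 0.247]
wrist_force: [0.2, 0.3, -2.6]
finger_gap: 20.9
finger_force: 40.0
```

Request:
arm_command(
  targets=[
    {"hand":-1,"x":-0.001,"y":0.02,"z":0,"yaw":0},
    {"hand":-1,"x":-0.002,"y":0.035,"z":0,"yaw":0},
    {"hand":-1,"x":-0.003,"y":0.045,"z":0,"yaw":0},
    {"hand":-1,"x":-0.003,"y":0.045,"z":0,"yaw":0},
    {"hand":-1,"x":-0.003,"y":0.045,"z":0,"yaw":0},
    {"hand":-1,"x":-0.003,"y":0.045,"z":0,"yaw":0},
    {"hand":-1,"x":-0.003,"y":0.045,"z":0,"yaw":0},
    {"hand":-1,"x":-0.003,"y":0.045,"z":0,"yaw":0},
    {"hand":-1,"x":-0.002,"y":0.045,"z":0,"yaw":0},
    {"hand":-1,"x":-0.002,"y":0.045,"z":0,"yaw":0},
  ],
)

```text
clock: 8.4
eef_pos: [557.9, -247.8, 175.2]
eef_rot: [-3.14, 0.002, 0.247]
wrist_force: [0.2, 0.1, -1.8]
finger_gap: 21.6
finger_force: 40.0
```

Request:
arm_command(
  targets=[
    {"hand":-1,"x":0,"y":0,"z":0.02,"yaw":0},
    {"hand":-1,"x":0,"y":0,"z":0.02,"yaw":0},
    {"hand":-1,"x":0,"y":0,"z":0,"yaw":0},
    {"hand":-1,"x":0,"y":0,"z":0,"yaw":0},
  ],
)

```text
clock: 8.8
eef_pos: [558.1, -245.9, 136.4]
eef_rot: [-3.141, 0.001, 0.247]
wrist_force: [0.1, 0.4, -1.0]
finger_gap: 21.1
finger_force: 40.0
```

```bash
python3 - <<'E'
from h import *
s=manip.read_state();p=s['eef_pos'];print(p,s['eef_rot'],s['wrist_force'],s['moment'],s['finger_gap'])
out=[]
for n in('scene','side','wrist'):
    im=camera(n)[:,:,::-1].copy();cv2.imwrite(f'pics/p_{n}.png',im)
    u,v=proj(n,[558,-246,100]).astype(int); a,b=max(0,u-32),max(0,v-50)
    if n=='wrist': a,b=220,110
    print(n,a,b)
    out.append(cv2.resize(im[b:b+110,a:a+66],None,fx=4,fy=4,interpolation=cv2.INTER_CUBIC))
h=max(o.shape[0] for o in out)
cv2.imwrite('pics/p.png',np.hstack([cv2.copyMakeBorder(o,0,h-o.shape[0],0,0,0) for o in out]))
E
```

```text
[ 558.10424447 -245.89491212  136.3888151 ] [-3.14061137e+00  1.11512381e-03  2.46952354e-01] [ 0.1157748   0.35377605 -1.03035027] [-0.009751    0.00973005 -0.00596935] 21.066235258500623
scene 140 49
side 252 258
wrist 220 110
```

View pics/p.png

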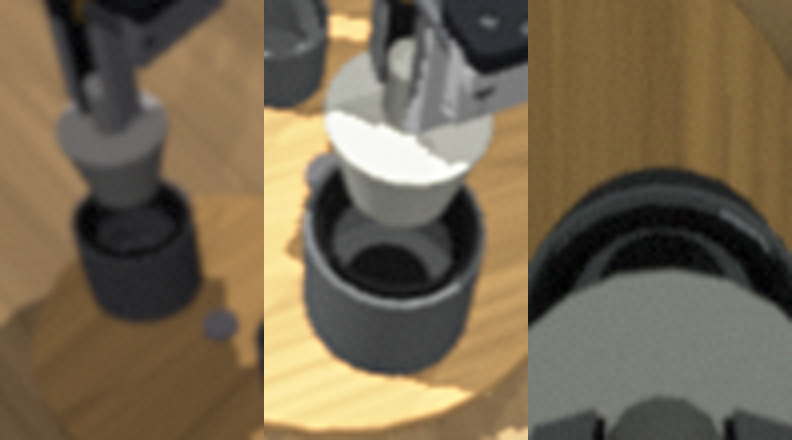

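The cup hangs upright and clear above the pot. In raw pixels the lid centre is at scene (167.7,80.6) and side (287.9,287.6). The pot mouth is at scene (173.5,103.5) and side (284.5,314.7). I'll compare the two in each camera.

```bash
python3 - <<'E'
from h import *
for n,l,p in(('scene',(167.7,80.6),(173.5,103.5)),('side',(287.9,287.6),(284.5,314.7))):
    L=ray(n,*l,163.5);P=ray(n,*p,86);print(n,L,P,(P-L)[:2])
# refine ellipse fits on raw first images: dark pot rim edges via wrist pic later
c=get_calibration('wrist')
print('wrist rim far pt',ray('wrist',220+(660+.5-528)/4-.5,110+170/4-.5,86,c), 'side pts',ray('wrist',220+(533-528)/4,110+300/4-.5,86,c))
E
```

```text
scene [ 559.12697434 -244.3479675   163.5       ] [ 558.12571069 -243.74910844   86.        ] [-1.00126365  0.59885906]
side [ 557.49305425 -251.09129408  163.5       ] [ 558.05707904 -249.6660748    86.        ] [0.56402479 1.42521928]
wrist rim far pt [ 599.96889568 -234.20240862   86.        ] side pts [ 559.63846793 -210.86052      86.        ]
```

Request:
arm_command(
  targets=[
    {"hand":-1,"x":0.0007,"y":-0.0008,"z":0.015,"yaw":0},
    {"hand":-1,"x":0,"y":0,"z":0.015,"yaw":0},
    {"hand":-1,"x":0,"y":0,"z":0.01,"yaw":0},
    {"hand":-1,"x":0,"y":0,"z":0.006,"yaw":0},
    {"hand":-1,"x":0,"y":0,"z":0.004,"yaw":0},
    {"hand":-1,"x":0,"y":0,"z":0,"yaw":0},
    {"hand":-1,"x":0,"y":0,"z":0,"yaw":0},
  ],
)

```text
clock: 9.65
eef_pos: [559.0, -245.3, 87.2]
eef_rot: [3.141, -0.001, 0.247]
wrist_force: [0.2, -0.0, -1.4]
finger_gap: 21.6
finger_force: 40.0
```

```bash
python3 -c "
from h import *
s=manip.read_state();print(s['eef_pos'],s['wrist_force'],s['moment'])"
```

```text
[ 559.04249334 -245.32274413   87.23725853] [ 0.16795555 -0.03120764 -1.35599054] [ 0.02376242 -0.02468248  0.03176378]
```

Request:
arm_command(
  targets=[
    {"hand":-1,"x":0,"y":0,"z":0.003,"yaw":0},
    {"hand":-1,"x":0,"y":0,"z":0.002,"yaw":0},
    {"hand":-1,"x":0,"y":0,"z":0.002,"yaw":0},
    {"hand":-1,"x":0,"y":0,"z":0,"yaw":0},
  ],
)

```text
clock: 10.05
eef_pos: [558.7, -245.1, 79.5]
eef_rot: [-3.141, 0.0, 0.247]
wrist_force: [0.1, 0.2, -1.1]
finger_gap: 21.5
finger_force: 40.0
```

Request:
arm_command(
  targets=[
    {"hand":-1,"x":0,"y":0,"z":0.001,"yaw":0},
    {"hand":-1,"x":0,"y":0,"z":0.001,"yaw":0},
    {"hand":-1,"x":0,"y":0,"z":0.001,"yaw":0},
    {"hand":-1,"x":0,"y":0,"z":0,"yaw":0},
  ],
)

```text
clock: 10.45
eef_pos: [558.7, -245.2, 76.7]
eef_rot: [-3.141, 0.0, 0.247]
wrist_force: [-0.1, 0.4, -2.3]
finger_gap: 21.2
finger_force: 40.0
```

Request:
arm_command(
  targets=[
    {"hand":-1,"x":0,"y":0,"z":0.001,"yaw":0},
    {"hand":-1,"x":0,"y":0,"z":0.001,"yaw":0},
    {"hand":-1,"x":0,"y":0,"z":0.001,"yaw":0},
    {"hand":-1,"x":0,"y":0,"z":0,"yaw":0},
  ],
)

```text
clock: 10.85
eef_pos: [558.9, -245.5, 74.0]
eef_rot: [3.141, -0.0, 0.247]
wrist_force: [0.7, -2.6, -0.1]
finger_gap: 21.0
finger_force: 40.0
```

Request:
arm_command(
  targets=[
    {"hand":-1,"x":0,"y":0,"z":0.001,"yaw":0},
    {"hand":-1,"x":0,"y":0,"z":0.001,"yaw":0},
    {"hand":-1,"x":0,"y":0,"z":0.001,"yaw":0},
    {"hand":-1,"x":0,"y":0,"z":0,"yaw":0},
  ],
)

```text
clock: 11.25
eef_pos: [559.0, -245.5, 71.2]
eef_rot: [3.141, -0.0, 0.247]
wrist_force: [-1.2, -3.2, 4.4]
finger_gap: 21.1
finger_force: 40.0
```

There is a side force of about -3 N in y, so I'll yield 1 mm that way.

Request:
arm_command(
  targets=[
    {"hand":-1,"x":-0.0005,"y":0.0005,"z":0,"yaw":0},
    {"hand":-1,"x":0,"y":0.0005,"z":0,"yaw":0},
    {"hand":-1,"x":0,"y":0,"z":0,"yaw":0},
  ],
)

```text
clock: 11.55
eef_pos: [558.7, -245.9, 71.0]
eef_rot: [-3.141, -0.0, 0.247]
wrist_force: [0.7, 2.8, 5.7]
finger_gap: 21.5
finger_force: 40.0
```

Request:
arm_command(
  targets=[
    {"hand":-1,"x":0.0001,"y":-0.0005,"z":0.0005,"yaw":0},
    {"hand":-1,"x":0,"y":0,"z":0.0005,"yaw":0},
    {"hand":-1,"x":0,"y":0,"z":0.0005,"yaw":0},
    {"hand":-1,"x":0,"y":0,"z":0.0005,"yaw":0},
    {"hand":-1,"x":0,"y":0,"z":0,"yaw":0},
  ],
)

```text
clock: 12.05
eef_pos: [558.7, -245.7, 68.9]
eef_rot: [3.141, -0.0, 0.247]
wrist_force: [0.8, 0.0, 3.7]
finger_gap: 21.2
finger_force: 40.0
```

Request:
arm_command(
  targets=[
    {"hand":-1,"x":0,"y":0,"z":0.0005,"yaw":0},
    {"hand":-1,"x":0,"y":0,"z":0.0005,"yaw":0},
    {"hand":-1,"x":0,"y":0,"z":0.0005,"yaw":0},
    {"hand":-1,"x":0,"y":0,"z":0.0005,"yaw":0},
    {"hand":-1,"x":0,"y":0,"z":0,"yaw":0},
  ],
)

```text
clock: 12.55
eef_pos: [558.7, -245.8, 66.9]
eef_rot: [3.142, -0.0, 0.247]
wrist_force: [0.6, 0.6, 5.0]
finger_gap: 21.4
finger_force: 40.0
```

It nests well centred and the collar slides at about 4–5 N.

Request:
arm_command(
  targets=[
    {"hand":-1,"x":0,"y":0,"z":0.0006,"yaw":0},
    {"hand":-1,"x":0,"y":0,"z":0.0006,"yaw":0},
    {"hand":-1,"x":0,"y":0,"z":0.0006,"yaw":0},
    {"hand":-1,"x":0,"y":0,"z":0.0006,"yaw":0},
    {"hand":-1,"x":0,"y":0,"z":0.0006,"yaw":0},
    {"hand":-1,"x":0,"y":0,"z":0,"yaw":0},
  ],
)

```text
clock: 13.15
eef_pos: [558.7, -245.7, 63.8]
eef_rot: [3.142, -0.0, 0.247]
wrist_force: [2.2, 1.1, 3.4]
finger_gap: 21.2
finger_force: 40.0
```

Request:
arm_command(
  targets=[
    {"hand":-1,"x":0,"y":0,"z":0.0005,"yaw":0},
    {"hand":-1,"x":0,"y":0,"z":0.0005,"yaw":0},
    {"hand":-1,"x":0,"y":0,"z":0,"yaw":0},
  ],
)

```text
clock: 13.45
eef_pos: [558.6, -245.8, 62.8]
eef_rot: [3.142, -0.0, 0.247]
wrist_force: [2.1, 0.8, 3.5]
finger_gap: 21.2
finger_force: 40.0
```

Request:
arm_command(
  targets=[
    {"hand":-1,"x":0.0003,"y":0,"z":0.0004,"yaw":0},
    {"hand":-1,"x":0,"y":0,"z":0.0003,"yaw":0},
    {"hand":-1,"x":0,"y":0,"z":0,"yaw":0},
  ],
)

```text
clock: 13.75
eef_pos: [558.7, -245.7, 62.1]
eef_rot: [-3.142, 0.0, 0.247]
wrist_force: [0.8, 0.6, 4.0]
finger_gap: 21.3
finger_force: 40.0
```

Request:
arm_command(
  targets=[
    {"hand":-1,"x":0,"y":0,"z":0.0004,"yaw":0},
    {"hand":-1,"x":0,"y":0,"z":0.0003,"yaw":0},
    {"hand":-1,"x":0,"y":0,"z":0,"yaw":0},
  ],
)

```text
clock: 14.05
eef_pos: [558.8, -245.7, 61.4]
eef_rot: [-3.142, 0.0, 0.247]
wrist_force: [0.8, 1.1, 5.3]
finger_gap: 21.3
finger_force: 40.0
```

Request:
arm_command(
  targets=[
    {"hand":-1,"x":0,"y":0,"z":0.0004,"yaw":0},
    {"hand":-1,"x":0,"y":0,"z":0.0003,"yaw":0},
    {"hand":-1,"x":0,"y":0,"z":0,"yaw":0},
  ],
)

```text
clock: 14.35
eef_pos: [558.8, -245.7, 60.7]
eef_rot: [-3.142, 0.0, 0.247]
wrist_force: [0.0, 0.3, 4.7]
finger_gap: 21.3
finger_force: 40.0
```

Request:
arm_command(
  targets=[
    {"hand":-1,"x":0,"y":0,"z":0.0004,"yaw":0},
    {"hand":-1,"x":0,"y":0,"z":0.0003,"yaw":0},
    {"hand":-1,"x":0,"y":0,"z":0,"yaw":0},
  ],
)

```text
clock: 14.65
eef_pos: [558.8, -245.7, 60.0]
eef_rot: [-3.142, 0.0, 0.247]
wrist_force: [-0.5, 0.5, 4.3]
finger_gap: 21.2
finger_force: 40.0
```

Request:
arm_command(
  targets=[
    {"hand":-1,"x":0,"y":0,"z":0.0004,"yaw":0},
    {"hand":-1,"x":0,"y":0,"z":0.0003,"yaw":0},
    {"hand":-1,"x":0,"y":0,"z":0,"yaw":0},
  ],
)

```text
clock: 14.95
eef_pos: [558.9, -245.7, 59.6]
eef_rot: [3.141, -0.0, 0.247]
wrist_force: [-1.8, 0.5, 8.0]
finger_gap: 21.2
finger_force: 40.0
```

Request:
arm_command(
  targets=[
    {"hand":-1,"x":0,"y":0,"z":0.0004,"yaw":0},
    {"hand":-1,"x":0,"y":0,"z":0.0003,"yaw":0},
    {"hand":-1,"x":0,"y":0,"z":0,"yaw":0},
  ],
)

```text
clock: 15.25
eef_pos: [559.0, -245.8, 59.3]
eef_rot: [3.141, -0.0, 0.247]
wrist_force: [-2.2, 0.6, 11.0]
finger_gap: 21.3
finger_force: 40.0
```

The force is rising sharply, so this is the pad. One more small push.

Request:
arm_command(
  targets=[
    {"hand":-1,"x":-0.0002,"y":0,"z":0.0004,"yaw":0},
    {"hand":-1,"x":0,"y":0,"z":0.0003,"yaw":0},
    {"hand":-1,"x":0,"y":0,"z":0,"yaw":0},
    {"hand":-1,"x":0,"y":0,"z":0,"yaw":0},
  ],
)

```text
clock: 15.65
eef_pos: [559.0, -245.8, 59.0]
eef_rot: [3.141, -0.001, 0.247]
wrist_force: [-3.1, 2.2, 13.5]
finger_gap: 21.5
finger_force: 40.0
```

Request:
arm_command(
  targets=[
    {"hand":-1,"x":-0.0003,"y":-0.0002,"z":0,"yaw":0},
    {"hand":-1,"x":0,"y":0,"z":0,"yaw":0},
    {"hand":-0.35,"x":0,"y":0,"z":0,"yaw":0},
    {"hand":-0.35,"x":0,"y":0,"z":0,"yaw":0},
    {"hand":-0.35,"x":0,"y":0,"z":0,"yaw":0},
    {"hand":-0.3,"x":0,"y":0,"z":0,"yaw":0},
  ],
)

```text
clock: 16.25
eef_pos: [558.1, -245.5, 57.5]
eef_rot: [-3.141, 0.001, 0.247]
wrist_force: [0.1, -0.4, 0.4]
finger_gap: 32.6
finger_force: 0.0
```

Request:
arm_command(
  targets=[
    {"hand":-0.3,"x":0.0003,"y":0,"z":-0.005,"yaw":0},
    {"hand":-0.3,"x":0,"y":0,"z":-0.015,"yaw":0},
    {"hand":-0.3,"x":0,"y":0,"z":-0.02,"yaw":0},
    {"hand":-0.3,"x":0,"y":0,"z":-0.03,"yaw":0},
    {"hand":-0.3,"x":0,"y":0,"z":-0.03,"yaw":0},
    {"hand":-0.3,"x":0,"y":0,"z":-0.02,"yaw":0},
    {"hand":-0.3,"x":0,"y":0,"z":0,"yaw":0},
  ],
)

```text
clock: 16.95
eef_pos: [559.8, -246.1, 182.2]
eef_rot: [3.138, -0.005, 0.247]
wrist_force: [0.8, 0.0, -0.6]
finger_gap: 33.1
finger_force: 0.0
```

```bash
python3 - <<'E'
from h import *
out=[]
for n,(a,b) in(('scene',(140,60)),('side',(245,255)),('wrist',(210,130))):
    im=camera(n)[:,:,::-1]
    out.append(cv2.resize(im[b:b+110,a:a+86],None,fx=3,fy=3,interpolation=cv2.INTER_CUBIC))
cv2.imwrite('pics/f.png',np.hstack(out))
E
```

```text
(no output)
```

View pics/f.png

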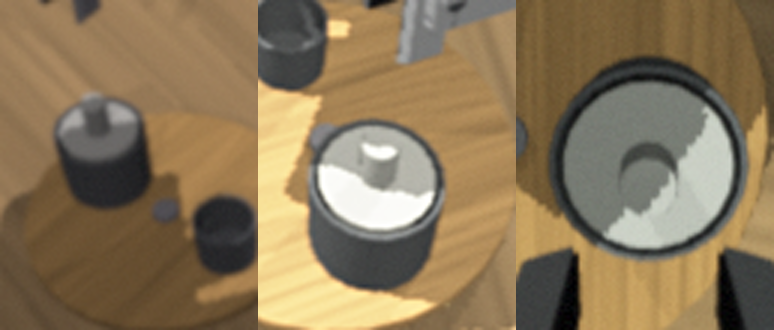

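All three views show the cup upright and centred, its lid flush with the pot rim and the gripper clear of it. I'll hand in.

```bash
python3 -c "
from cell import manip
print(manip.sign_off())"
```

```text
the job is handed in; nothing more can be done
None
```

The larger white cup is nested in the wider pot, pressed onto the pad with about 13.5 N at the wrist, released upright and centred, and the job is handed in; the sign-off gave no verdict.

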